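# Load the cocoa feeder and hold its index plunger back

## Robot

A 6-joint arm with a two-finger parallel gripper is mounted at the origin on the work surface. World frame = base frame: x ahead of the robot, y to its left, z up, the work surface at z = 0. Lengths are in m, angles in rad, forces in N, time in s.
With the tool pointing down it reaches from about 0.375 to 0.975 m from the base axis. Payload 3.8 kg.
Tool frame: the origin (TCP) lies midway between the tips of the shut fingers; the grasp point (between the pads) lies 19 mm behind it; z points along the fingers, y is the line along which they close (so a half turn about z gives the same grasp; the last joint's range is limited). The gripper opens to 85 mm and grips with 20 to 120 N. Pads are 22 mm wide; open, the fingers measure 114 mm over their backs; the gripper's body (76 mm by 85 mm) begins 54 mm behind the grasp point. The pads swing forward as they close: fully open they stand 13 mm farther back than shut.
Start: joints at [-1.246, 0.264, 1.604, -0, 1.274, -0.037], TCP at [0.239, -0.631, 0.231] pointing down, gripper open.
Joint ranges: [-2.63, 2.63], [-0.94, 2.18], [0.31, 2.57], [-1.31, 4.45], [0, 2.66], [-2.55, 2.55]. Speed limits (rad/s): [2.57, 2.57, 3.14, 3.14, 3.14, 3.14].

## Interface

Orientations are given as a rotation vector (axis times angle).
In Python, from workcell import bot, imaging gives the robot as it stands.
- The arm moves only by the tool step_arm, never from a script. Its argument "series" is a list of rows, each an object of numbers: "grip": the closure, from -1 (fully open) to 1 (shut); "x", "y", "z": the shift along the tool's x, y, z normalised to -1 to 1, where 1 is 500 mm; "ax", "ay", "az": the turn, a rotation vector about the tool's x, y, z normalised to -1 to 1, where 1 is 30 degrees. A call has 1 to 12 rows; each row is the pose to reach, as a shift and turn from the pose commanded when the call began, along the tool's axes at that moment; what a row does not reach only later rows make up. A row lasts 1/10 s, in which the tool goes at most 50 mm and 8.59 degrees, less where a joint would pass 70% of its speed; a pose out of reach is approached as far as the arm can. A call with a number of a shift or a turn outside -1 to 1 is refused whole. A call with a gripper value outside its range is refused whole. The fingers move at their own pace and stop on an object; "force" is the grip in N (left out, the last holds). Time passes only in rows, so rows that repeat a pose let the fingers close. It gives the time, the measured TCP pose, the force, the opening and the grip force at its end, in the units of the state.
- bot.read_state(): the state, without advancing time (a new reading comes with each control period).
- imaging.read_camera(name): name is "scene" or "top" or "wrist"; returns a dict with "img" (420x560x3 uint8, red, green, blue), "fx", "fy", "cx", "cy" (pixels), "R" (3x3) and "t" (3): a world point X has camera coordinates R X + t. Camera axes: x right, y down, z forward; pixel columns grow to the right and rows downward; lengths in m; the calibration is good to about 2 mm. A picture is of the moment at which its call begins. There is no depth.
- bot.finish_job(): hands the job in; it is judged then, once.
The state is a dict: "time": time; "q": joint angles; "joint_vel": joint speeds; "joint_torque": joint torques, N m; "tool_pos": TCP position; "tcp_rot": TCP orientation; "wrist_force": force on the tool from outside, world axes, zero at the start; "torque": the same for the moment, N m; "width": opening from 0.0 (shut) to 1.0 (fully open); "grip_force": force on a finger pad.
Only numpy, scipy, OpenCV 4.12 (cv2) and the standard library are available. Lean on these libraries where they do the work, as an engineer would, in place of code of your own. Each camera call takes 0.05 s, during which the arm holds its last target. There are 200 camera calls.

## Task

Tip all five lumps of cocoa mass from the loading tray into the feeder's hopper, stand the empty tray upright back on the bench and let go of it. Then pull the sprung index plunger at the feeder's side fully back by its knob, clear of the hole that locks the turntable, and finish while still holding it back there. Leave the jar and the mug standing where they are.

Things in the scene. Friction and masses are not known exactly. Their poses are not given: they have to be found in the camera images.
- tray_grip (a point): Centre of the wooden handle bar of the steel loading tray (sizes in mm): 14 thick (tray x), 126 long (tray y), 24 high, bridging the tray's middle from side to side, its centre 108 above the tray's underside, 93 of clear height below it. Axes are the tray's: z up, -x towards the pouring lip.
- tray: The loading tray, standing on the bench (mm); origin at the centre of its underside, z up. 180 long (x), 126 wide (y), floor 3 thick; side and rear (+x) walls 42 high; no front wall: there the floor ramps up 15 degrees to the pouring lip. 0.2 to 0.4 kg empty. Lumps slide off once the lip is tipped down 50 to 60 degrees.
- tray_lip (a point): Middle of the tray's pouring lip: at x = -95 mm in the tray's axes, 12 mm above the tray's underside, so 96 mm below the handle's centre.
- feeder: The cocoa feeder, fixed (mm): grey base 250 dia, turntable ring 280 dia (78 to 104 above the bench), on it the open round hopper. Origin on the hopper's axis at bench level, z up. On the -y side the motor housing, 170 wide, y = -150 to -320, 133 high; on the +y side the plunger's bracket, 50 wide, y = 164 to 195, 107 high.
- hopper_mouth (a point): Centre of the hopper's round mouth, on the feeder's axis, 160 mm above the bench. Rim 240 outer dia, wall 4; inside it funnels down to a closed floor, 110 dia, 85 above the bench.
- plunger_knob (a point): Middle of the neck of the plunger's black pull knob, 91 mm above the bench, 230 mm out along feeder +y when home; moves with the knob, axes parallel to the feeder's. Neck: level cylinder along y, 24 mm dia, y -8 to +12; outside it an end disc 38 dia, y 14 to 21; inside it a collar 30 dia. Nothing beside it (feeder x); its middle is 35 from the bracket.
- plunger (a joint): Pull of the index plunger in m: 0 = sprung home, its 10 mm pin 14 mm deep in the ring's index hole; grows as the knob is pulled level along the feeder's +y, away from the hopper; 0.022 = hard stop, fully back. The spring pulls it home with about 4.5 N at 0, 11 N at the stop.
- lump0: One of five dark brown lumps of cocoa mass, about 32 x 28 x 24 mm, 15 to 30 g, lying in the tray; origin at its centre.
- lump1: One of five dark brown lumps of cocoa mass, about 32 x 28 x 24 mm, 15 to 30 g, lying in the tray; origin at its centre.
- lump2: One of five dark brown lumps of cocoa mass, about 32 x 28 x 24 mm, 15 to 30 g, lying in the tray; origin at its centre.
- lump3: One of five dark brown lumps of cocoa mass, about 32 x 28 x 24 mm, 15 to 30 g, lying in the tray; origin at its centre.
- lump4: One of five dark brown lumps of cocoa mass, about 32 x 28 x 24 mm, 15 to 30 g, lying in the tray; origin at its centre.
- jar: Not to be disturbed: small amber glass jar with steel cap, 64 dia x 100 mm high; origin at the centre of its underside.
- mug: Not to be disturbed: white mug, 80 dia x 95 mm high; origin at the centre of its underside.

How it is judged:
By the outcome, as a careful person would: the job done as asked, in the order asked, and still so for the second after the job is handed in, while the arm keeps its last pose, push and grip.
It also fails if it takes over 72 s, if anything falls off the work surface, if the arm or the gripper's body presses on something with over 40 N, if the wrist force passes 120 N, or if a joint passes its speed limit or range.

## Working session

There is one attempt and no reset: what is moved stays moved. The work goes in short steps, Python scripts to look and compute and a tool call to move; the robot and the scene stay as the last step left them, time stands still between calls to the robot, and variables do not carry over. Pictures are saved under pics/ and viewed, at most 10 in all, crops included, and the job is handed in when it is done.

Besides the shell and the picture viewer there is one more tool, called after "Emit:" in YAML: its name, and indented under it one key for each argument. step_arm: Moves the arm, as the interface text tells. Scaled input: -1 to 1 covers 500 mm each way for a shift and 30 degrees each way for a turn. Its arguments: {"type":"object","properties":{"series":{"type":"array","items":{"type":"object","properties":{"grip":{"type":"number"},"x":{"type":"number","minimum":-1,"maximum":1},"y":{"type":"number","minimum":-1,"maximum":1},"z":{"type":"number","minimum":-1,"maximum":1},"ax":{"type":"number","minimum":-1,"maximum":1},"ay":{"type":"number","minimum":-1,"maximum":1},"az":{"type":"number","minimum":-1,"maximum":1}}}},"force":{"type":"number"}},"required":["series"]}

```bash
mkdir -p pics
python3 - <<'E'
from workcell import bot, imaging
import cv2, pickle
d={}
for n in ("scene","top"):
    c=imaging.read_camera(n); d[n]=c
    cv2.imwrite(f"pics/{n}0.png",c["img"][:,:,::-1])
    print(n,c["fx"],c["cx"],c["cy"],c["R"].round(3).tolist(),c["t"].round(3).tolist())
pickle.dump(d,open("cams.pkl","wb"))
s=bot.read_state();print(s["time"],s["tool_pos"],s["tcp_rot"])
E
```

```text
scene 397.6490474144124 288.18575540044054 208.20872028961725 [[-0.854, 0.521, -0.016], [0.444, 0.711, -0.545], [-0.272, -0.472, -0.838]] [0.387, -0.266, 1.245]
top 483.4188998276599 286.14780652841273 205.41642655884394 [[0.0, -1.0, 0.025], [-0.983, -0.005, -0.185], [0.185, -0.024, -0.982]] [0.122, 0.534, 1.214]
0.1 [ 0.2386952  -0.63065033  0.23005178] [-3.08830105e+00 -5.64827926e-01  5.14745785e-04]
```

View pics/scene0.png

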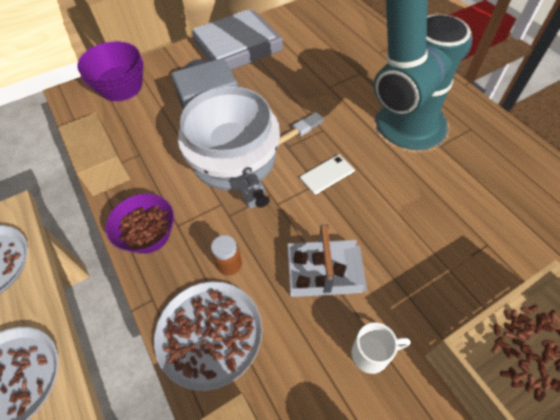

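View pics/top0.png

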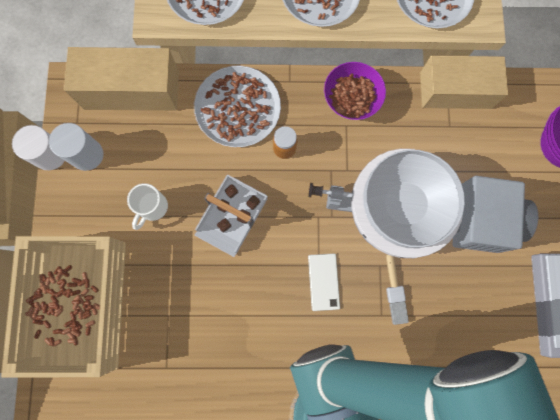

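The views show the hopper mouth at about (410,198) top and (230,120) scene, and the knob at (316,190) / (261,198). The tray handle runs (207,195)–(252,222) in the top view, with the jar at (285,142) and the mug at (146,205). I'll enlarge both for precision.

Run:
```python
import pickle,cv2
d=pickle.load(open("cams.pkl","rb"))
def crop(n,x0,y0,w,h,k,f):
    im=d[n]["img"][y0:y0+h,x0:x0+w,::-1]
    im=cv2.resize(im,None,fx=k,fy=k,interpolation=cv2.INTER_CUBIC)
    for x in range(x0-x0%20+20,x0+w,20): cv2.line(im,((x-x0)*k,0),((x-x0)*k,6 if x%100 else 16),(0,255,255),1); cv2.putText(im,str(x),((x-x0)*k-10,18),0,.35,(0,255,255),1)
    for y in range(y0-y0%20+20,y0+h,20): cv2.line(im,(0,(y-y0)*k),(6,(y-y0)*k),(0,255,255),1); cv2.putText(im,str(y),(8,(y-y0)*k+4),0,.35,(0,255,255),1)
    cv2.imwrite(f,im)
crop("top",180,120,160,140,5,"pics/topc.png")
crop("scene",170,85,200,220,3 if 0 else 2.7 if 0 else 3,"pics/scenec.png") if 0 else crop("scene",225,160,150,140,4,"pics/scenec.png")
```

```text
(no output)
```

View pics/topc.png

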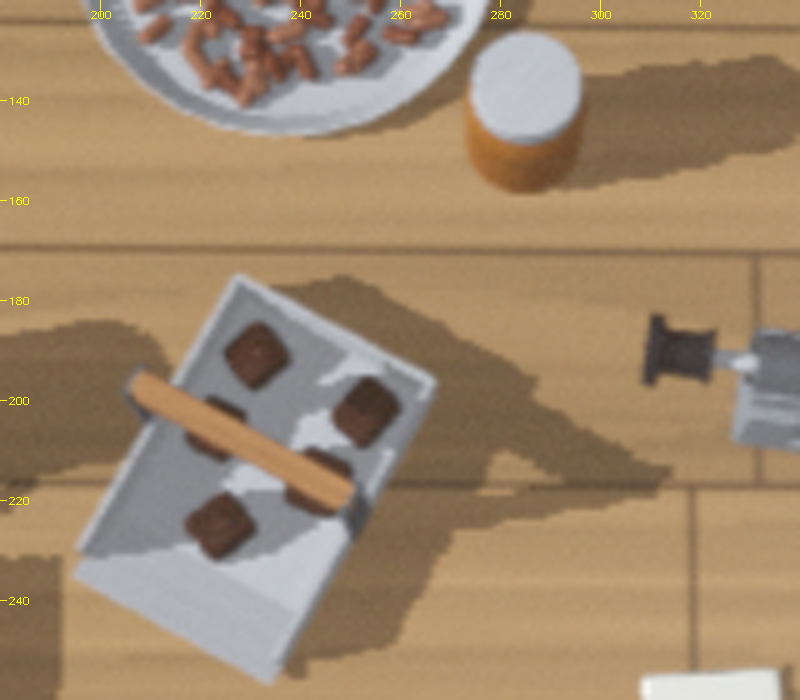

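View pics/scenec.png

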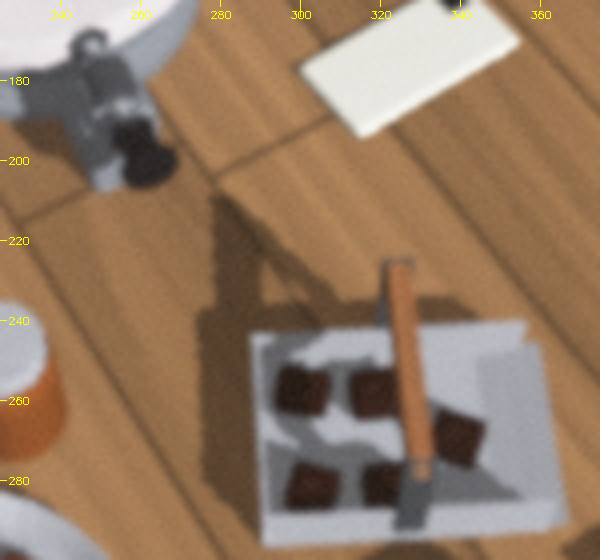

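Top view: handle bar ends are (207.4,196.4) and (249.4,219.4), lip corners (195,235) and (234.4,256.4), and rear wall top corners (227.6,175.4) and (267,196.4). The knob neck is at (316.8,190.4). In the scene crop, the handle ends are (324.5,226) and (331,277.5), and the knob disc is at (262,200).

```bash
cat > h.py <<'E'
import numpy as np,cv2,pickle
def ray(c,u,v):
    d=c["R"].T@np.array([(u-c["cx"])/c["fx"],(v-c["cy"])/c["fy"],1]); return -c["R"].T@c["t"],d
def plane(c,u,v,z):
    o,d=ray(c,u,v); return (o+d*(z-o[2])/d[2])
def proj(c,P):
    q=np.atleast_2d(P)@c["R"].T+c["t"]; return np.c_[c["fx"]*q[:,0]/q[:,2]+c["cx"],c["fy"]*q[:,1]/q[:,2]+c["cy"]]
E
python3 - <<'E'
from h import *
from scipy.ndimage import map_coordinates,gaussian_filter
d=pickle.load(open("cams.pkl","rb")); T,S=d["top"],d["scene"]
P=lambda n,p:print(n,np.round(p[:2],4))
for n,u,v,z in [("hA",207.4,196.4,.12),("hB",249.4,219.4,.12),("lipA",195,235,.013),("lipB",234.4,256.4,.013),("rearA",227.6,175.4,.042),("rearB",267,196.4,.042),("knob",316.8,190.4,.095),("disc",310.4,190,.098),("jar",285.2,137.2,.1),("mug",147,202,.095),("phone",324,282,.01)]: P(n,plane(T,u,v,z))
for n,u,v,z in [("ShA",331,278.5,.12),("ShB",324.5,226,.12),("Sdisc",262.5,200.5,.091),("Sjar",222,246,.1),("Smug",374,343,.095)]: P(n,plane(S,u,v,z))
a=np.linspace(0,2*np.pi,200); best=[]
g={}
for n,c in d.items():
    im=gaussian_filter(c["img"].astype(float).mean(2),.8); g[n]=np.hypot(*np.gradient(im))
c0=plane(T,411,198,.16)[:2]; print("c0",c0)
for n in g:
  r=[]
  for dx in np.arange(-.03,.0301,.002):
    for dy in np.arange(-.03,.0301,.002):
        s=0
        for R,z in ((.12,.16),(.116,.16)):
            p=proj(d[n],np.c_[c0[0]+dx+R*np.cos(a),c0[1]+dy+R*np.sin(a),0*a+z]); s+=map_coordinates(g[n],[p[:,1],p[:,0]],order=1).mean()
        r.append((s,c0[0]+dx,c0[1]+dy))
  r.sort(reverse=True); print(n,np.round(r[:3],4).tolist())
E
```

```text
hA [0.542  0.3185]
hB [0.4852 0.2147]
lipA [0.4598 0.3631]
lipB [0.4036 0.2581]
rearA [0.6151 0.278 ]
rearB [0.5589 0.1734]
knob [0.5642 0.0467]
disc [0.5644 0.0632]
jar [0.7025 0.1269]
mug [0.532  0.4719]
phone [0.3376 0.023 ]
ShA [0.5473 0.332 ]
ShB [0.4867 0.2186]
Sdisc [0.5646 0.0637]
Sjar [0.707  0.1297]
Smug [0.5454 0.4818]
c0 [ 0.53246977 -0.17349155]
scene [[33.4357, 0.5345, -0.1815], [33.1791, 0.5365, -0.1815], [32.4824, 0.5365, -0.1795]]
top [[33.6123, 0.5345, -0.1835], [33.3454, 0.5365, -0.1835], [33.1128, 0.5345, -0.1855]]
```

```bash
cat >> h.py <<'E'
from scipy.spatial.transform import Rotation as Ro
def tool(az,tilt=0):
    a=np.radians(az); y=np.array([np.cos(a),np.sin(a),0]); z=np.array([0,0,-1.])
    return Ro.from_matrix(np.c_[np.cross(y,z),y,z])*Ro.from_euler("x",-tilt,degrees=True)
def plan(*wps):
    """wps: (grasp point xyz, az of tool y, tilt deg); each relative to the one before (the first to the state)"""
    from workcell import bot
    s=bot.read_state(); p=np.array(s["tool_pos"]); R=Ro.from_rotvec(s["tcp_rot"])
    print("t",round(s["time"],2),"tcp",np.round(p,4),"F",np.round(s["wrist_force"],1),"w",round(s["width"],3),"g",round(s["grip_force"],1),"q",np.round(s["q"],2))
    for g,az,t in wps:
        R2=tool(az,t); p2=np.array(g)+R2.apply([0,0,.019])
        sh=R.inv().apply(p2-p)/.5; tu=np.degrees((R.inv()*R2).as_rotvec())/30
        print("xyz",sh.round(4),"a",tu.round(3)); p,R=p2,R2
E
python3 -c "
from h import *
plan(([.50,-.15,.35],-45,0),([.513,.267,.25],-28.6,0),([.513,.267,.110],-28.6,0))"
```

```text
t 0.1 tcp [ 0.2387 -0.6307  0.2301] F [-0.  -0.1 -0.5] w 1.0 g 0.0 q [-1.25  0.26  1.61 -0.    1.27 -0.04]
xyz [ 0.829  -0.7145 -0.2004] a [-0.004 -0.001 -0.809]
xyz [ 0.6081 -0.5713  0.2   ] a [ 0.     0.    -0.547]
xyz [0.   0.   0.28] a [0. 0. 0.]
```

Emit:
step_arm:
  series:
    - {"x": 0.83, "y": -0.71, "z": -0.2, "az": -0.81, "grip": -1}
    - {"x": 0.83, "y": -0.71, "z": -0.2, "az": -0.81, "grip": -1}
    - {"x": 0.83, "y": -0.71, "z": -0.2, "az": -0.81, "grip": -1}
    - {"x": 0.83, "y": -0.71, "z": -0.2, "az": -0.81, "grip": -1}
    - {"x": 0.83, "y": -0.71, "z": -0.2, "az": -0.81, "grip": -1}
    - {"x": 0.83, "y": -0.71, "z": -0.2, "az": -0.81, "grip": -1}
    - {"x": 0.83, "y": -0.71, "z": -0.2, "az": -0.81, "grip": -1}
    - {"x": 0.83, "y": -0.71, "z": -0.2, "az": -0.81, "grip": -1}
    - {"x": 0.83, "y": -0.71, "z": -0.2, "az": -0.81, "grip": -1}
    - {"x": 0.83, "y": -0.71, "z": -0.2, "az": -0.81, "grip": -1}
    - {"x": 0.83, "y": -0.71, "z": -0.2, "az": -0.81, "grip": -1}
    - {"x": 0.83, "y": -0.71, "z": -0.2, "az": -0.81, "grip": -1}

```text
validation failed for argument at $.se...
```

Emit:
step_arm:
  series:
    - {"x": 0.61, "y": -0.57, "z": 0.2, "az": -0.55}
    - {"x": 0.61, "y": -0.57, "z": 0.2, "az": -0.55}
    - {"x": 0.61, "y": -0.57, "z": 0.2, "az": -0.55}
    - {"x": 0.61, "y": -0.57, "z": 0.2, "az": -0.55}
    - {"x": 0.61, "y": -0.57, "z": 0.2, "az": -0.55}
    - {"x": 0.61, "y": -0.57, "z": 0.2, "az": -0.55}
    - {"x": 0.61, "y": -0.57, "z": 0.2, "az": -0.55}
    - {"x": 0.61, "y": -0.57, "z": 0.2, "az": -0.55}
    - {"x": 0.61, "y": -0.57, "z": 0.2, "az": -0.55}
    - {"x": 0.61, "y": -0.57, "z": 0.2, "az": -0.55}
    - {"x": 0.61, "y": -0.57, "z": 0.2, "az": -0.55}

```text
validation failed for argument at $.se...
```

Run:
```python
from h import *
from workcell import imaging
c=imaging.read_camera("wrist"); pickle.dump(c,open("w1.pkl","wb"))
im=c["img"][:,:,::-1].copy()
a=np.radians(-28.6); X=np.array([np.cos(a),np.sin(a),0]);Y=np.array([-X[1],X[0],0]);C=np.array([.513,.267,0])
for pts in ([(-.007,-.063,.12),(-.007,.063,.12),(.007,.063,.12),(.007,-.063,.12)],[(-.095,-.063,.012),(-.095,.063,.012),(.09,.063,.042),(.09,-.063,.042)]):
    q=proj(c,np.array([C+x*X+y*Y+[0,0,z] for x,y,z in pts])); cv2.polylines(im,[q.round().astype(int)],True,(0,255,0),1); print(q.round(0).tolist())
cv2.imwrite("pics/w1.png",im)
plan(([.513,.267,.110],-28.6,0))
```

```text
[[-1820.0, -1288.0], [-2794.0, -2111.0], [-2847.0, -2218.0], [-1837.0, -1350.0]]
[[-845.0, -491.0], [-1128.0, -733.0], [-1417.0, -1401.0], [-983.0, -962.0]]
t 0.15 tcp [ 0.2387 -0.6308  0.2302] F [0.6 0.8 0.3] w 1.001 g 0.0 q [-1.25  0.26  1.61 -0.    1.27 -0.04]
xyz [ 1.1486 -1.4846  0.2812] a [-3.000e-03 -1.000e-03 -1.356e+00]
```

View pics/w1.png

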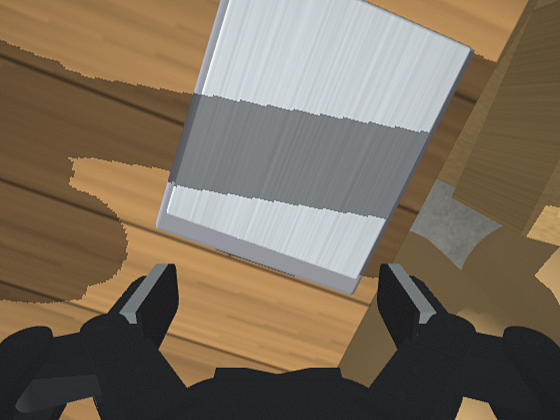

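The arm hasn't moved because the calls were rejected. The wrist view only shows the fingers and a grey box. I'll test one full row with all keys.

Emit:
step_arm:
  series:
    - {"x": 0.83, "y": -0.71, "z": -0.2, "ax": 0, "ay": 0, "az": -0.81, "grip": -1}

```text
time: 0.25
tool_pos: [0.26, -0.5903, 0.2374]
tcp_rot: [-3.038, -0.792, 0.003]
wrist_force: [0.8, 0.9, -0.3]
width: 0.999
grip_force: 0.0
```

```bash
python3 -c "
from h import *
plan(([.50,-.15,.35],-40,0),([.513,.267,.25],-28.6,0))"
```

```text
t 0.25 tcp [ 0.26   -0.5903  0.2374] F [ 0.8  0.9 -0.3] w 0.999 g 0.0 q [-1.19  0.21  1.66 -0.    1.27 -0.13]
xyz [ 0.8487 -0.5345 -0.1871] a [-0.005  0.002 -0.692]
xyz [ 0.6556 -0.5162  0.2   ] a [ 0.    0.   -0.38]
```

Emit:
step_arm:
  series:
    - {"x": 0.85, "y": -0.53, "z": -0.19, "ax": 0, "ay": 0, "az": -0.69, "grip": -1}
    - {"x": 0.85, "y": -0.53, "z": -0.19, "ax": 0, "ay": 0, "az": -0.69, "grip": -1}
    - {"x": 0.85, "y": -0.53, "z": -0.19, "ax": 0, "ay": 0, "az": -0.69, "grip": -1}
    - {"x": 0.85, "y": -0.53, "z": -0.19, "ax": 0, "ay": 0, "az": -0.69, "grip": -1}
    - {"x": 0.85, "y": -0.53, "z": -0.19, "ax": 0, "ay": 0, "az": -0.69, "grip": -1}
    - {"x": 0.85, "y": -0.53, "z": -0.19, "ax": 0, "ay": 0, "az": -0.69, "grip": -1}
    - {"x": 0.85, "y": -0.53, "z": -0.19, "ax": 0, "ay": 0, "az": -0.69, "grip": -1}
    - {"x": 0.85, "y": -0.53, "z": -0.19, "ax": 0, "ay": 0, "az": -0.69, "grip": -1}
    - {"x": 0.85, "y": -0.53, "z": -0.19, "ax": 0, "ay": 0, "az": -0.69, "grip": -1}
    - {"x": 0.85, "y": -0.53, "z": -0.19, "ax": 0, "ay": 0, "az": -0.69, "grip": -1}
    - {"x": 0.85, "y": -0.53, "z": -0.19, "ax": 0, "ay": 0, "az": -0.69, "grip": -1}
    - {"x": 0.85, "y": -0.53, "z": -0.19, "ax": 0, "ay": 0, "az": -0.69, "grip": -1}

```text
time: 1.45
tool_pos: [0.504, -0.1476, 0.3354]
tcp_rot: [2.844, 1.333, 0.0]
wrist_force: [-0.5, -0.0, 0.4]
width: 0.997
grip_force: 0.0
```

Emit:
step_arm:
  series:
    - {"x": 0.66, "y": -0.52, "z": 0.2, "ax": 0, "ay": 0, "az": -0.38, "grip": -1}
    - {"x": 0.66, "y": -0.52, "z": 0.2, "ax": 0, "ay": 0, "az": -0.38, "grip": -1}
    - {"x": 0.66, "y": -0.52, "z": 0.2, "ax": 0, "ay": 0, "az": -0.38, "grip": -1}
    - {"x": 0.66, "y": -0.52, "z": 0.2, "ax": 0, "ay": 0, "az": -0.38, "grip": -1}
    - {"x": 0.66, "y": -0.52, "z": 0.2, "ax": 0, "ay": 0, "az": -0.38, "grip": -1}
    - {"x": 0.66, "y": -0.52, "z": 0.2, "ax": 0, "ay": 0, "az": -0.38, "grip": -1}
    - {"x": 0.66, "y": -0.52, "z": 0.2, "ax": 0, "ay": 0, "az": -0.38, "grip": -1}
    - {"x": 0.66, "y": -0.52, "z": 0.2, "ax": 0, "ay": 0, "az": -0.38, "grip": -1}
    - {"x": 0.66, "y": -0.52, "z": 0.2, "ax": 0, "ay": 0, "az": -0.38, "grip": -1}
    - {"x": 0.66, "y": -0.52, "z": 0.2, "ax": 0, "ay": 0, "az": -0.38, "grip": -1}
    - {"x": 0.66, "y": -0.52, "z": 0.2, "ax": 0, "ay": 0, "az": -0.38, "grip": -1}
    - {"x": 0.66, "y": -0.52, "z": 0.2, "ax": 0, "ay": 0, "az": -0.38, "grip": -1}

```text
time: 2.65
tool_pos: [0.5165, 0.2688, 0.2352]
tcp_rot: [2.702, 1.601, -0.001]
wrist_force: [0.2, -0.9, 0.3]
width: 1.001
grip_force: 0.0
```

Run:
```python
from h import *
from workcell import imaging
c=imaging.read_camera("wrist"); pickle.dump(c,open("w1.pkl","wb"))
im=c["img"][:,:,::-1].copy()
a=np.radians(-28.6); X=np.array([np.cos(a),np.sin(a),0]);Y=np.array([-X[1],X[0],0]);C=np.array([.513,.267,0])
for pts in ([(-.007,-.063,.12),(-.007,.063,.12),(.007,.063,.12),(.007,-.063,.12)],[(-.095,-.063,.012),(-.095,.063,.012),(.09,.063,.042),(.09,-.063,.042)]):
    q=proj(c,np.array([C+x*X+y*Y+[0,0,z] for x,y,z in pts])); cv2.polylines(im,[q.round().astype(int)],True,(0,255,0),1); print(q.round(0).tolist())
cv2.imwrite("pics/w2.png",im)
plan(([.513,.267,.110],-28.6,0))
```

```text
[[267.0, 274.0], [265.0, 121.0], [284.0, 121.0], [283.0, 274.0]]
[[193.0, 229.0], [184.0, 115.0], [369.0, 116.0], [360.0, 239.0]]
t 2.7 tcp [0.5166 0.2689 0.2355] F [-1.2 -0.5 -0.3] w 1.002 g 0.0 q [ 0.44  0.09  1.8  -0.    1.25  0.94]
xyz [-0.0068 -0.0047  0.2891] a [ 0.001  0.001 -0.003]
```

View pics/w2.png

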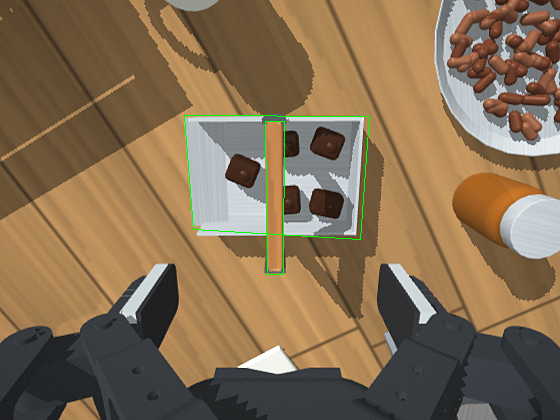

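The overlay matches the tray and handle: handle bar at columns 265–284, rows 121–274. Next I descend and grip.

Emit:
step_arm:
  series:
    - {"x": -0.007, "y": -0.005, "z": 0.08, "ax": 0, "ay": 0, "az": 0, "grip": -1}
    - {"x": -0.007, "y": -0.005, "z": 0.15, "ax": 0, "ay": 0, "az": 0, "grip": -1}
    - {"x": -0.007, "y": -0.005, "z": 0.22, "ax": 0, "ay": 0, "az": 0, "grip": -1}
    - {"x": -0.007, "y": -0.005, "z": 0.26, "ax": 0, "ay": 0, "az": 0, "grip": -1}
    - {"x": -0.007, "y": -0.005, "z": 0.289, "ax": 0, "ay": 0, "az": 0, "grip": -1}
    - {"x": -0.007, "y": -0.005, "z": 0.289, "ax": 0, "ay": 0, "az": 0, "grip": -1}

```text
time: 3.3
tool_pos: [0.5111, 0.2673, 0.089]
tcp_rot: [-2.702, -1.602, 0.006]
wrist_force: [0.2, -0.5, 0.1]
width: 1.001
grip_force: 0.0
```

Emit:
step_arm:
  force: 80
  series:
    - {"x": 0, "y": 0, "z": 0, "ax": 0, "ay": 0, "az": 0, "grip": 1}
    - {"x": 0, "y": 0, "z": 0, "ax": 0, "ay": 0, "az": 0, "grip": 1}
    - {"x": 0, "y": 0, "z": 0, "ax": 0, "ay": 0, "az": 0, "grip": 1}
    - {"x": 0, "y": 0, "z": 0, "ax": 0, "ay": 0, "az": 0, "grip": 1}
    - {"x": 0, "y": 0, "z": 0, "ax": 0, "ay": 0, "az": 0, "grip": 1}
    - {"x": 0, "y": 0, "z": 0, "ax": 0, "ay": 0, "az": 0, "grip": 1}
    - {"x": 0, "y": 0, "z": 0, "ax": 0, "ay": 0, "az": 0, "grip": 1}
    - {"x": 0, "y": 0, "z": 0, "ax": 0, "ay": 0, "az": 0, "grip": 1}
    - {"x": 0, "y": 0, "z": 0, "ax": 0, "ay": 0, "az": 0, "grip": 1}
    - {"x": 0, "y": 0, "z": 0, "ax": 0, "ay": 0, "az": 0, "grip": 1}

```text
time: 4.3
tool_pos: [0.5131, 0.2692, 0.0915]
tcp_rot: [2.7, 1.604, 0.003]
wrist_force: [2.3, -2.5, 5.6]
width: 0.151
grip_force: 79.2
```

```bash
python3 -c "
from h import *
u=np.array([np.cos(np.radians(-18.9)),np.sin(np.radians(-18.9))]); H=np.array([.535,-.183])-.012*u; print(H)
plan(([.513,.267,.36],-28.6,0),([*H,.36],-18.9,0),([*H,.315],-18.9,0))"
```

```text
[ 0.52364698 -0.17911299]
t 4.3 tcp [0.5131 0.2692 0.0915] F [ 2.3 -2.5  5.6] w 0.151 g 79.2 q [ 0.44  0.21  1.94 -0.    0.99  0.94]
xyz [-0.0034  0.0026 -0.4989] a [ 0.003 -0.002  0.001]
xyz [-0.7732  0.4458  0.    ] a [ 0.     0.    -0.323]
xyz [0.   0.   0.09] a [0. 0. 0.]
```

Emit:
step_arm:
  series:
    - {"x": 0, "y": 0, "z": -0.02, "ax": 0, "ay": 0, "az": 0, "grip": 1}
    - {"x": 0, "y": 0, "z": -0.06, "ax": 0, "ay": 0, "az": 0, "grip": 1}
    - {"x": 0, "y": 0, "z": -0.12, "ax": 0, "ay": 0, "az": 0, "grip": 1}
    - {"x": 0, "y": 0, "z": -0.18, "ax": 0, "ay": 0, "az": 0, "grip": 1}
    - {"x": 0, "y": 0, "z": -0.24, "ax": 0, "ay": 0, "az": 0, "grip": 1}
    - {"x": 0, "y": 0, "z": -0.3, "ax": 0, "ay": 0, "az": 0, "grip": 1}
    - {"x": 0, "y": 0, "z": -0.36, "ax": 0, "ay": 0, "az": 0, "grip": 1}
    - {"x": 0, "y": 0, "z": -0.42, "ax": 0, "ay": 0, "az": 0, "grip": 1}
    - {"x": 0, "y": 0, "z": -0.46, "ax": 0, "ay": 0, "az": 0, "grip": 1}
    - {"x": 0, "y": 0, "z": -0.49, "ax": 0, "ay": 0, "az": 0, "grip": 1}
    - {"x": 0, "y": 0, "z": -0.5, "ax": 0, "ay": 0, "az": 0, "grip": 1}

```text
time: 5.4
tool_pos: [0.5119, 0.2693, 0.3417]
tcp_rot: [-2.7, -1.605, -0.0]
wrist_force: [1.1, 0.6, -2.7]
width: 0.151
grip_force: 78.2
```

Emit:
step_arm:
  series:
    - {"x": -0.02, "y": 0.012, "z": 0, "ax": 0, "ay": 0, "az": -0.01, "grip": 1}
    - {"x": -0.06, "y": 0.035, "z": 0, "ax": 0, "ay": 0, "az": -0.03, "grip": 1}
    - {"x": -0.12, "y": 0.07, "z": 0, "ax": 0, "ay": 0, "az": -0.05, "grip": 1}
    - {"x": -0.19, "y": 0.11, "z": 0, "ax": 0, "ay": 0, "az": -0.08, "grip": 1}
    - {"x": -0.26, "y": 0.15, "z": 0, "ax": 0, "ay": 0, "az": -0.11, "grip": 1}
    - {"x": -0.33, "y": 0.19, "z": 0, "ax": 0, "ay": 0, "az": -0.14, "grip": 1}
    - {"x": -0.4, "y": 0.23, "z": 0, "ax": 0, "ay": 0, "az": -0.17, "grip": 1}
    - {"x": -0.47, "y": 0.27, "z": 0, "ax": 0, "ay": 0, "az": -0.2, "grip": 1}
    - {"x": -0.54, "y": 0.31, "z": 0, "ax": 0, "ay": 0, "az": -0.23, "grip": 1}
    - {"x": -0.6, "y": 0.345, "z": 0, "ax": 0, "ay": 0, "az": -0.25, "grip": 1}
    - {"x": -0.64, "y": 0.37, "z": 0, "ax": 0, "ay": 0, "az": -0.27, "grip": 1}
    - {"x": -0.65, "y": 0.375, "z": 0, "ax": 0, "ay": 0, "az": -0.28, "grip": 1}

```text
time: 6.6
tool_pos: [0.5198, -0.109, 0.3383]
tcp_rot: [-2.577, -1.793, 0.006]
wrist_force: [0.0, 0.3, -2.9]
width: 0.151
grip_force: 78.2
```

```bash
python3 -c "
from h import *
H=[.5236,-.179]
plan(([*H,.315],-18.9,0),([*H,.315],-18.9,25))"
```

```text
t 6.6 tcp [ 0.5198 -0.109   0.3383] F [ 0.   0.3 -2.9] w 0.151 g 78.2 q [-0.25 -0.06  1.76 -0.    1.44  0.1 ]
xyz [-0.1285  0.0561  0.0846] a [-0.008  0.003 -0.048]
xyz [-0.      0.0161 -0.0036] a [-0.833  0.     0.   ]
```

Emit:
step_arm:
  series:
    - {"x": -0.04, "y": 0.02, "z": 0.02, "ax": 0, "ay": 0, "az": -0.01, "grip": 1}
    - {"x": -0.09, "y": 0.04, "z": 0.05, "ax": 0, "ay": 0, "az": -0.03, "grip": 1}
    - {"x": -0.128, "y": 0.056, "z": 0.085, "ax": 0, "ay": 0, "az": -0.048, "grip": 1}
    - {"x": -0.128, "y": 0.056, "z": 0.085, "ax": 0, "ay": 0, "az": -0.048, "grip": 1}

```text
time: 7.0
tool_pos: [0.5229, -0.1767, 0.2933]
tcp_rot: [-2.55, -1.824, 0.008]
wrist_force: [-1.0, 0.9, -4.1]
width: 0.145
grip_force: 78.4
```

Emit:
step_arm:
  series:
    - {"x": 0, "y": 0.004, "z": 0, "ax": -0.15, "ay": 0, "az": 0, "grip": 1}
    - {"x": 0, "y": 0.008, "z": -0.001, "ax": -0.4, "ay": 0, "az": 0, "grip": 1}
    - {"x": 0, "y": 0.013, "z": -0.002, "ax": -0.65, "ay": 0, "az": 0, "grip": 1}
    - {"x": 0, "y": 0.016, "z": -0.004, "ax": -0.83, "ay": 0, "az": 0, "grip": 1}
    - {"x": 0, "y": 0.016, "z": -0.004, "ax": -0.83, "ay": 0, "az": 0, "grip": 1}

```text
time: 7.5
tool_pos: [0.5294, -0.1759, 0.2971]
tcp_rot: [2.252, 1.615, 0.354]
wrist_force: [-0.2, 0.3, -4.4]
width: 0.15
grip_force: 78.7
```

Run:
```python
from h import *
from workcell import imaging
c=imaging.read_camera("scene")
cv2.imwrite("pics/s2.png",cv2.resize(c["img"][30:300,80:440,::-1],None,fx=2,fy=2))
H=[.5236,-.179]
plan(([*H,.315],-18.9,45),([*H,.31],-18.9,65),([*H,.31],-18.9,75))
```

```text
t 7.55 tcp [ 0.5307 -0.1766  0.2984] F [ 0.4 -0.3 -3.1] w 0.151 g 78.7 q [-0.38 -0.27  2.07  0.03  0.91 -0.07]
xyz [-0.0093  0.0162  0.0005] a [-0.679 -0.005  0.005]
xyz [0.     0.0059 0.0048] a [-0.667 -0.     0.   ]
xyz [-0.      0.0066 -0.0006] a [-0.333  0.     0.   ]
```

View pics/s2.png

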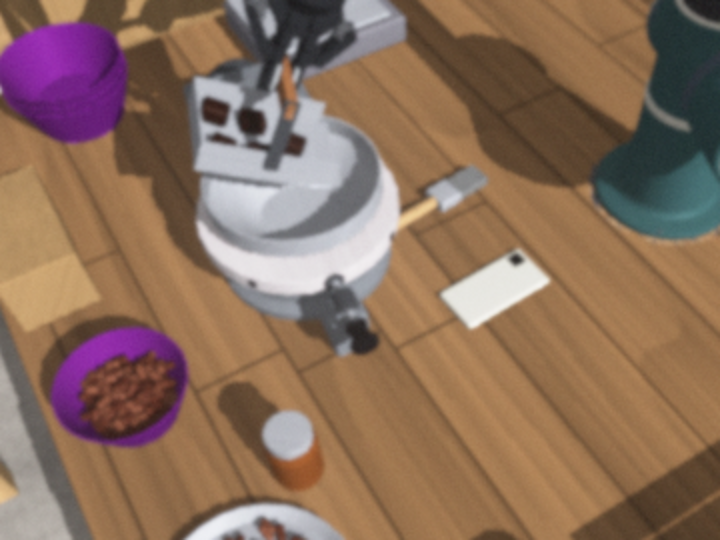

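The tray is tilted 25° over the hopper and all the lumps are still in it. I'll tip further.

Emit:
step_arm:
  series:
    - {"x": -0.004, "y": 0.006, "z": 0, "ax": -0.25, "ay": 0, "az": 0, "grip": 1}
    - {"x": -0.008, "y": 0.013, "z": 0, "ax": -0.5, "ay": 0, "az": 0, "grip": 1}
    - {"x": -0.009, "y": 0.016, "z": 0, "ax": -0.68, "ay": 0, "az": 0, "grip": 1}
    - {"x": -0.009, "y": 0.016, "z": 0, "ax": -0.68, "ay": 0, "az": 0, "grip": 1}

```text
time: 7.95
tool_pos: [0.536, -0.1833, 0.2989]
tcp_rot: [1.985, 1.423, 0.588]
wrist_force: [-0.4, 0.9, -4.4]
width: 0.148
grip_force: 79.0
```

Emit:
step_arm:
  series:
    - {"x": 0, "y": 0.002, "z": 0.001, "ax": -0.17, "ay": 0, "az": 0, "grip": 1}
    - {"x": 0, "y": 0.003, "z": 0.002, "ax": -0.34, "ay": 0, "az": 0, "grip": 1}
    - {"x": 0, "y": 0.005, "z": 0.004, "ax": -0.5, "ay": 0, "az": 0, "grip": 1}
    - {"x": 0, "y": 0.006, "z": 0.005, "ax": -0.67, "ay": 0, "az": 0, "grip": 1}
    - {"x": 0, "y": 0.006, "z": 0.005, "ax": -0.67, "ay": 0, "az": 0, "grip": 1}
    - {"x": 0, "y": 0.006, "z": 0.005, "ax": -0.67, "ay": 0, "az": 0, "grip": 1}
    - {"x": 0, "y": 0.006, "z": 0.005, "ax": -0.67, "ay": 0, "az": 0, "grip": 1}
    - {"x": 0, "y": 0.006, "z": 0.005, "ax": -0.67, "ay": 0, "az": 0, "grip": 1}
    - {"x": 0, "y": 0.006, "z": 0.005, "ax": -0.67, "ay": 0, "az": 0, "grip": 1}
    - {"x": 0, "y": 0.006, "z": 0.005, "ax": -0.67, "ay": 0, "az": 0, "grip": 1}

```text
time: 8.95
tool_pos: [0.5445, -0.1861, 0.3063]
tcp_rot: [1.698, 1.218, 0.786]
wrist_force: [1.2, 0.0, -2.3]
width: 0.147
grip_force: 79.3
```

Run:
```python
from h import *
from workcell import imaging
c=imaging.read_camera("scene"); t=imaging.read_camera("wrist")
a=cv2.resize(c["img"][40:190,130:330,::-1],(400,300)); b=cv2.resize(t["img"][:,:,::-1],(400,300))
cv2.imwrite("pics/s3.png",np.hstack([a,b]))
H=[.5236,-.179]
plan(([*H,.31],-18.9,75),([*H,.315],-18.9,55),([*H,.32],-18.9,27),([*H,.36],-18.9,0))
```

```text
t 9.05 tcp [ 0.5442 -0.1861  0.3063] F [ 0.7 -0.6 -2.8] w 0.153 g 79.4 q [-0.43 -0.51  2.53  1.77  0.1  -1.82]
xyz [ 0.     -0.005  -0.0053] a [-0.316 -0.009  0.002]
xyz [ 0.     -0.0033 -0.0049] a [0.667 0.    0.   ]
xyz [-0.     -0.0096 -0.0102] a [ 0.933 -0.    -0.   ]
xyz [ 0.      0.0191 -0.0754] a [ 0.9  0.  -0. ]
```

View pics/s3.png

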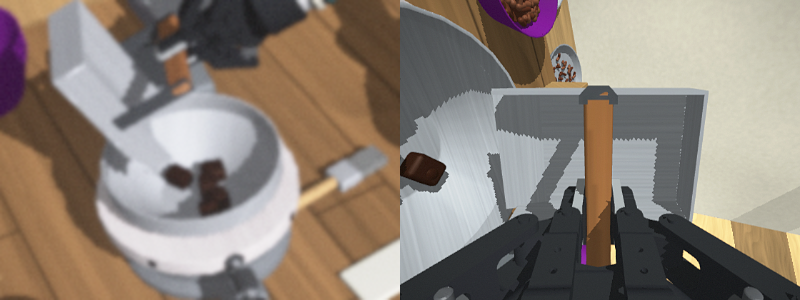

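The tray is at 65° and looks empty in the wrist view, and at least three lumps are visible in the hopper. I'm tilting back slowly because joint 5 is near its singularity.

Emit:
step_arm:
  series:
    - {"x": 0, "y": -0.003, "z": -0.003, "ax": 0.12, "ay": 0, "az": 0, "grip": 1}
    - {"x": 0, "y": -0.006, "z": -0.006, "ax": 0.25, "ay": 0, "az": 0, "grip": 1}
    - {"x": 0, "y": -0.008, "z": -0.01, "ax": 0.4, "ay": 0, "az": 0, "grip": 1}
    - {"x": 0, "y": -0.01, "z": -0.012, "ax": 0.6, "ay": 0, "az": 0, "grip": 1}
    - {"x": 0, "y": -0.01, "z": -0.014, "ax": 0.8, "ay": 0, "az": 0, "grip": 1}
    - {"x": 0, "y": -0.01, "z": -0.016, "ax": 1, "ay": 0, "az": 0, "grip": 1}
    - {"x": 0, "y": -0.01, "z": -0.016, "ax": 1, "ay": 0, "az": 0, "grip": 1}

```text
time: 9.75
tool_pos: [0.5327, -0.182, 0.3014]
tcp_rot: [1.992, 1.461, 0.608]
wrist_force: [1.5, 2.0, -3.4]
width: 0.147
grip_force: 79.3
```

Run:
```python
from h import *
H=[.5236,-.179]
plan(([*H,.36],-18.9,8),([*H,.36],-18.9,0),([.53,.1,.33],-24,0),([.513,.267,.25],-28.6,0))
```

```text
t 9.75 tcp [ 0.5327 -0.182   0.3014] F [ 1.5  2.  -3.4] w 0.147 g 79.3 q [-0.44 -0.45  2.3   0.23  0.54 -0.29]
xyz [ 0.0017  0.0449 -0.0671] a [ 1.19  -0.061  0.04 ]
xyz [-0.     -0.0053 -0.0004] a [0.267 0.    0.   ]
xyz [ 0.5321 -0.1686  0.06  ] a [0.   0.   0.17]
xyz [ 0.2913 -0.1669  0.16  ] a [0.    0.    0.153]
```

Emit:
step_arm:
  series:
    - {"x": 0, "y": 0.005, "z": -0.01, "ax": 0.2, "ay": 0, "az": 0, "grip": 1}
    - {"x": 0, "y": 0.015, "z": -0.02, "ax": 0.45, "ay": -0.02, "az": 0.02, "grip": 1}
    - {"x": 0, "y": 0.025, "z": -0.04, "ax": 0.7, "ay": -0.04, "az": 0.03, "grip": 1}
    - {"x": 0, "y": 0.04, "z": -0.06, "ax": 1, "ay": -0.06, "az": 0.04, "grip": 1}
    - {"x": 0, "y": 0.045, "z": -0.067, "ax": 1, "ay": -0.06, "az": 0.04, "grip": 1}
    - {"x": 0, "y": 0.045, "z": -0.067, "ax": 1, "ay": -0.06, "az": 0.04, "grip": 1}

```text
time: 10.35
tool_pos: [0.5292, -0.1807, 0.3436]
tcp_rot: [2.383, 1.706, 0.219]
wrist_force: [-0.3, -0.5, -2.1]
width: 0.149
grip_force: 79.3
```

Run:
```python
from h import *
H=[.5236,-.179]
plan(([*H,.36],-18.9,0),([.53,.1,.36],-24,0),([.513,.267,.25],-28.6,0))
```

```text
t 10.35 tcp [ 0.5292 -0.1807  0.3436] F [-0.3 -0.5 -2.1] w 0.149 g 79.3 q [-0.38 -0.18  1.88  0.02  1.19 -0.06]
xyz [-0.0005 -0.0126  0.002 ] a [ 0.481 -0.005  0.004]
xyz [ 0.5321 -0.1686  0.    ] a [0.   0.   0.17]
xyz [ 0.2913 -0.1669  0.22  ] a [0.    0.    0.153]
```

Emit:
step_arm:
  series:
    - {"x": 0, "y": -0.006, "z": 0.001, "ax": 0.2, "ay": 0, "az": 0, "grip": 1}
    - {"x": 0, "y": -0.013, "z": 0.002, "ax": 0.48, "ay": -0.005, "az": 0.004, "grip": 1}
    - {"x": 0, "y": -0.013, "z": 0.002, "ax": 0.48, "ay": -0.005, "az": 0.004, "grip": 1}

```text
time: 10.65
tool_pos: [0.5223, -0.1783, 0.3365]
tcp_rot: [-2.551, -1.823, 0.005]
wrist_force: [-0.6, 0.2, -3.0]
width: 0.149
grip_force: 79.4
```

Emit:
step_arm:
  series:
    - {"x": 0.03, "y": -0.01, "z": 0, "ax": 0, "ay": 0, "az": 0.01, "grip": 1}
    - {"x": 0.09, "y": -0.03, "z": 0, "ax": 0, "ay": 0, "az": 0.03, "grip": 1}
    - {"x": 0.17, "y": -0.055, "z": 0, "ax": 0, "ay": 0, "az": 0.05, "grip": 1}
    - {"x": 0.25, "y": -0.08, "z": 0, "ax": 0, "ay": 0, "az": 0.08, "grip": 1}
    - {"x": 0.33, "y": -0.105, "z": 0, "ax": 0, "ay": 0, "az": 0.11, "grip": 1}
    - {"x": 0.41, "y": -0.13, "z": 0, "ax": 0, "ay": 0, "az": 0.14, "grip": 1}
    - {"x": 0.48, "y": -0.15, "z": 0, "ax": 0, "ay": 0, "az": 0.16, "grip": 1}
    - {"x": 0.53, "y": -0.17, "z": 0, "ax": 0, "ay": 0, "az": 0.17, "grip": 1}
    - {"x": 0.53, "y": -0.17, "z": 0, "ax": 0, "ay": 0, "az": 0.17, "grip": 1}

```text
time: 11.55
tool_pos: [0.5255, 0.1032, 0.3405]
tcp_rot: [-2.629, -1.715, -0.007]
wrist_force: [0.3, 0.1, -1.8]
width: 0.151
grip_force: 79.4
```

Run:
```python
from h import *
from workcell import imaging
c=imaging.read_camera("top"); t=imaging.read_camera("wrist")
a=cv2.resize(c["img"][130:280,240:500,::-1],(520,300)); b=cv2.resize(t["img"][80:290,140:336,::-1],(280,300))
cv2.imwrite("pics/s4.png",np.hstack([a,b]))
plan(([.513,.267,.25],-28.6,0),([.513,.267,.112],-28.6,0))
```

```text
t 11.65 tcp [0.5259 0.1004 0.3405] F [-0.2  0.2 -2.7] w 0.149 g 79.4 q [ 0.14 -0.05  1.75  0.    1.44  0.56]
xyz [ 0.2938 -0.1586  0.2196] a [ 0.001 -0.004  0.157]
xyz [0.    0.    0.276] a [0. 0. 0.]
```

View pics/s4.png

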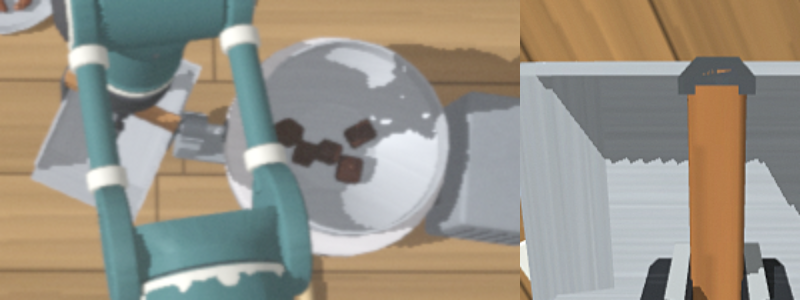

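All five lumps are in the hopper, around (290–365,130–170) in the crop, and the tray is empty. I'll set the tray back where it was.

Emit:
step_arm:
  series:
    - {"x": 0.04, "y": -0.02, "z": 0.02, "ax": 0, "ay": 0, "az": 0.02, "grip": 1}
    - {"x": 0.11, "y": -0.06, "z": 0.06, "ax": 0, "ay": 0, "az": 0.05, "grip": 1}
    - {"x": 0.19, "y": -0.1, "z": 0.12, "ax": 0, "ay": 0, "az": 0.1, "grip": 1}
    - {"x": 0.26, "y": -0.14, "z": 0.18, "ax": 0, "ay": 0, "az": 0.14, "grip": 1}
    - {"x": 0.294, "y": -0.159, "z": 0.22, "ax": 0, "ay": 0, "az": 0.157, "grip": 1}
    - {"x": 0.294, "y": -0.159, "z": 0.26, "ax": 0, "ay": 0, "az": 0.157, "grip": 1}
    - {"x": 0.294, "y": -0.159, "z": 0.32, "ax": 0, "ay": 0, "az": 0.157, "grip": 1}
    - {"x": 0.294, "y": -0.159, "z": 0.38, "ax": 0, "ay": 0, "az": 0.157, "grip": 1}
    - {"x": 0.294, "y": -0.159, "z": 0.43, "ax": 0, "ay": 0, "az": 0.157, "grip": 1}
    - {"x": 0.294, "y": -0.159, "z": 0.46, "ax": 0, "ay": 0, "az": 0.157, "grip": 1}
    - {"x": 0.294, "y": -0.159, "z": 0.48, "ax": 0, "ay": 0, "az": 0.157, "grip": 1}
    - {"x": 0.294, "y": -0.159, "z": 0.48, "ax": 0, "ay": 0, "az": 0.157, "grip": 1}

```text
time: 12.85
tool_pos: [0.5132, 0.2665, 0.1]
tcp_rot: [-2.701, -1.599, 0.003]
wrist_force: [-0.1, 0.1, -1.5]
width: 0.146
grip_force: 79.3
```

```bash
python3 -c "
from h import *
plan(([.513,.267,.112],-28.6,0))"
```

```text
t 12.85 tcp [0.5132 0.2665 0.1   ] F [-0.1  0.1 -1.5] w 0.146 g 79.3 q [0.43 0.2  1.94 0.   1.   0.93]
xyz [ 0.0007 -0.0008  0.014 ] a [-0.007  0.    -0.004]
```

Emit:
step_arm:
  series:
    - {"x": 0, "y": 0, "z": 0.006, "ax": -0.007, "ay": 0, "az": 0, "grip": 1}
    - {"x": 0, "y": 0, "z": 0.011, "ax": -0.007, "ay": 0, "az": 0, "grip": 1}
    - {"x": 0, "y": 0, "z": 0.016, "ax": -0.007, "ay": 0, "az": 0, "grip": 1}
    - {"x": 0, "y": 0, "z": 0.017, "ax": -0.007, "ay": 0, "az": 0, "grip": 1}
    - {"x": 0, "y": 0, "z": 0.017, "ax": -0.007, "ay": 0, "az": 0, "grip": 1}

```text
time: 13.35
tool_pos: [0.5138, 0.2678, 0.0926]
tcp_rot: [2.702, 1.602, 0.002]
wrist_force: [-0.5, 0.4, -2.5]
width: 0.151
grip_force: 79.5
```

Emit:
step_arm:
  series:
    - {"x": 0, "y": 0, "z": 0.003, "ax": 0, "ay": 0, "az": 0, "grip": 1}
    - {"x": 0, "y": 0, "z": 0.006, "ax": 0, "ay": 0, "az": 0, "grip": 1}
    - {"x": 0, "y": 0, "z": 0.006, "ax": 0, "ay": 0, "az": 0, "grip": 1}

```text
time: 13.65
tool_pos: [0.5145, 0.2678, 0.0914]
tcp_rot: [2.702, 1.602, 0.004]
wrist_force: [-2.9, -2.9, 6.7]
width: 0.145
grip_force: 81.0
```

Emit:
step_arm:
  series:
    - {"x": 0, "y": 0, "z": 0, "ax": 0, "ay": 0, "az": 0, "grip": -1}
    - {"x": 0, "y": 0, "z": 0, "ax": 0, "ay": 0, "az": 0, "grip": -1}
    - {"x": 0, "y": 0, "z": 0, "ax": 0, "ay": 0, "az": 0, "grip": -1}
    - {"x": 0, "y": 0, "z": 0, "ax": 0, "ay": 0, "az": 0, "grip": -1}
    - {"x": 0, "y": 0, "z": 0, "ax": 0, "ay": 0, "az": 0, "grip": -1}
    - {"x": 0, "y": 0, "z": 0, "ax": 0, "ay": 0, "az": 0, "grip": -1}
    - {"x": 0, "y": 0, "z": 0, "ax": 0, "ay": 0, "az": 0, "grip": -1}
    - {"x": 0, "y": 0, "z": 0, "ax": 0, "ay": 0, "az": 0, "grip": -1}

```text
time: 14.45
tool_pos: [0.5137, 0.2676, 0.0894]
tcp_rot: [2.702, 1.602, 0.002]
wrist_force: [-0.5, -0.8, 0.1]
width: 0.994
grip_force: 0.0
```

Emit:
step_arm:
  series:
    - {"x": 0, "y": 0, "z": -0.03, "ax": 0, "ay": 0, "az": 0, "grip": -1}
    - {"x": 0, "y": 0, "z": -0.1, "ax": 0, "ay": 0, "az": 0, "grip": -1}
    - {"x": 0, "y": 0, "z": -0.2, "ax": 0, "ay": 0, "az": 0, "grip": -1}
    - {"x": 0, "y": 0, "z": -0.28, "ax": 0, "ay": 0, "az": 0, "grip": -1}
    - {"x": 0, "y": 0, "z": -0.3, "ax": 0, "ay": 0, "az": 0, "grip": -1}
    - {"x": 0, "y": 0, "z": -0.3, "ax": 0, "ay": 0, "az": 0, "grip": -1}

```text
time: 15.05
tool_pos: [0.5153, 0.2684, 0.2435]
tcp_rot: [2.702, 1.602, 0.012]
wrist_force: [0.9, -0.5, 0.1]
width: 0.996
grip_force: 0.0
```

```bash
python3 -c "
from h import *
f=np.array([np.sin(np.radians(7.35)),np.cos(np.radians(7.35))]); K=np.array([.535,-.183])+.233*f; print(K)
plan(([*K,.22],-7.35,0),([*K,.091],-7.35,0))"
```

```text
[0.56480773 0.04808548]
t 15.05 tcp [0.5153 0.2684 0.2435] F [ 0.9 -0.5  0.1] w 0.996 g 0.0 q [ 0.44  0.07  1.8  -0.    1.26  0.94]
xyz [-0.3396  0.2979  0.0843] a [ 0.011 -0.01  -0.711]
xyz [0.    0.    0.258] a [0. 0. 0.]
```

Emit:
step_arm:
  series:
    - {"x": -0.34, "y": 0.298, "z": 0.084, "ax": 0, "ay": 0, "az": -0.71, "grip": -1}
    - {"x": -0.34, "y": 0.298, "z": 0.084, "ax": 0, "ay": 0, "az": -0.71, "grip": -1}
    - {"x": -0.34, "y": 0.298, "z": 0.084, "ax": 0, "ay": 0, "az": -0.71, "grip": -1}
    - {"x": -0.34, "y": 0.298, "z": 0.084, "ax": 0, "ay": 0, "az": -0.71, "grip": -1}
    - {"x": -0.34, "y": 0.298, "z": 0.084, "ax": 0, "ay": 0, "az": -0.71, "grip": -1}
    - {"x": -0.34, "y": 0.298, "z": 0.084, "ax": 0, "ay": 0, "az": -0.71, "grip": -1}
    - {"x": -0.34, "y": 0.298, "z": 0.084, "ax": 0, "ay": 0, "az": -0.71, "grip": -1}

```text
time: 15.75
tool_pos: [0.5613, 0.0462, 0.195]
tcp_rot: [-2.36, -2.069, 0.003]
wrist_force: [0.0, -0.0, 0.9]
width: 0.998
grip_force: 0.0
```

Run:
```python
from h import *
from workcell import imaging
c=imaging.read_camera("wrist"); pickle.dump(c,open("w5.pkl","wb"))
im=c["img"][:,:,::-1].copy()
a=np.radians(7.35);f=np.array([np.sin(a),np.cos(a),0]);g=np.array([np.cos(a),-np.sin(a),0]);C=np.array([.535,-.183,.091])
for y,r in((.222,.012),(.242,.012),(.244,.019),(.251,.019)):
    q=proj(c,np.array([C+y*f-r*g,C+y*f+r*g])).round().astype(int); cv2.line(im,tuple(map(int,q[0])),tuple(map(int,q[1])),(0,255,0),1); print(q.tolist())
m=proj(c,C+.233*f)[0].astype(int); print(m)
im=im[max(0,m[1]-110):m[1]+110,max(0,m[0]-150):m[0]+150]; print(max(0,m[0]-150),max(0,m[1]-110))
cv2.imwrite("pics/w5.png",cv2.resize(im,None,fx=2.5,fy=2.5))
K=C+.233*f
plan((K,-7.35,0))
```

```text
[[267, 214], [298, 214]]
[[266, 188], [299, 188]]
[[257, 186], [308, 186]]
[[257, 176], [308, 176]]
[282 199]
132 89
t 15.8 tcp [0.5616 0.0471 0.1957] F [-1.3 -0.3 -1. ] w 1.002 g 0.0 q [0.04 0.08 1.88 0.   1.18 0.17]
xyz [0.0027 0.0066 0.2475] a [-0.004 -0.001 -0.002]
```

View pics/w5.png

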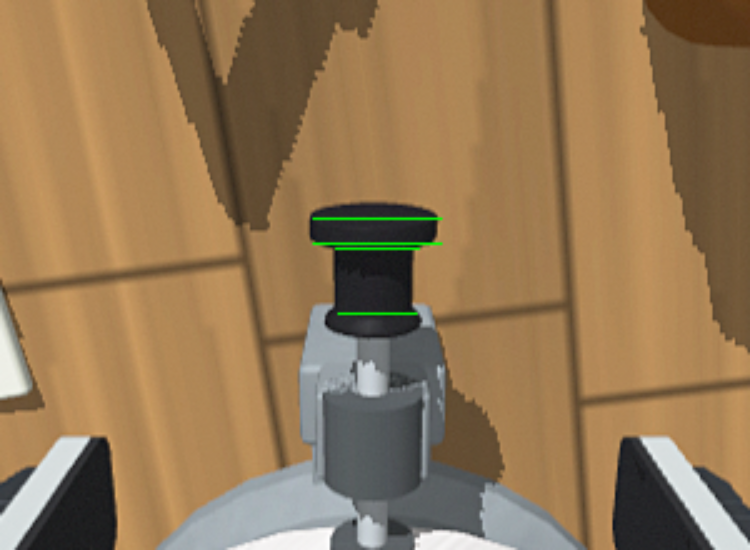

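The knob overlay is within about 1 mm: neck at crop columns 333–413, rows 245–310. I'll descend and grip the neck.

Emit:
step_arm:
  series:
    - {"x": 0.003, "y": 0.005, "z": 0.07, "ax": 0, "ay": 0, "az": 0, "grip": -1}
    - {"x": 0.003, "y": 0.005, "z": 0.14, "ax": 0, "ay": 0, "az": 0, "grip": -1}
    - {"x": 0.003, "y": 0.005, "z": 0.2, "ax": 0, "ay": 0, "az": 0, "grip": -1}
    - {"x": 0.003, "y": 0.005, "z": 0.235, "ax": 0, "ay": 0, "az": 0, "grip": -1}
    - {"x": 0.003, "y": 0.005, "z": 0.248, "ax": 0, "ay": 0, "az": 0, "grip": -1}
    - {"x": 0.003, "y": 0.005, "z": 0.248, "ax": 0, "ay": 0, "az": 0, "grip": -1}

```text
time: 16.4
tool_pos: [0.5645, 0.0493, 0.0723]
tcp_rot: [-2.357, -2.075, 0.001]
wrist_force: [-0.2, 0.6, 0.1]
width: 0.995
grip_force: 0.0
```

Emit:
step_arm:
  force: 80
  series:
    - {"x": 0, "y": 0, "z": 0, "ax": 0, "ay": 0, "az": 0, "grip": 1}
    - {"x": 0, "y": 0, "z": 0, "ax": 0, "ay": 0, "az": 0, "grip": 1}
    - {"x": 0, "y": 0, "z": 0, "ax": 0, "ay": 0, "az": 0, "grip": 1}
    - {"x": 0, "y": 0, "z": 0, "ax": 0, "ay": 0, "az": 0, "grip": 1}
    - {"x": 0, "y": 0, "z": 0, "ax": 0, "ay": 0, "az": 0, "grip": 1}
    - {"x": 0, "y": 0, "z": 0, "ax": 0, "ay": 0, "az": 0, "grip": 1}
    - {"x": 0, "y": 0, "z": 0, "ax": 0, "ay": 0, "az": 0, "grip": 1}
    - {"x": 0, "y": 0, "z": 0, "ax": 0, "ay": 0, "az": 0, "grip": 1}
    - {"x": 0, "y": 0, "z": 0, "ax": 0, "ay": 0, "az": 0, "grip": 1}

```text
time: 17.3
tool_pos: [0.564, 0.0495, 0.0745]
tcp_rot: [-2.358, -2.07, -0.0]
wrist_force: [-7.1, 5.1, 7.5]
width: 0.255
grip_force: 99.2
```

Emit:
step_arm:
  series:
    - {"x": 0.006, "y": 0, "z": 0, "ax": 0, "ay": 0, "az": 0, "grip": 1}
    - {"x": 0.012, "y": 0, "z": 0, "ax": 0, "ay": 0, "az": 0, "grip": 1}
    - {"x": 0.018, "y": 0, "z": 0, "ax": 0, "ay": 0, "az": 0, "grip": 1}
    - {"x": 0.024, "y": 0, "z": 0, "ax": 0, "ay": 0, "az": 0, "grip": 1}
    - {"x": 0.03, "y": 0, "z": 0, "ax": 0, "ay": 0, "az": 0, "grip": 1}
    - {"x": 0.036, "y": 0, "z": 0, "ax": 0, "ay": 0, "az": 0, "grip": 1}
    - {"x": 0.036, "y": 0, "z": 0, "ax": 0, "ay": 0, "az": 0, "grip": 1}
    - {"x": 0.036, "y": 0, "z": 0, "ax": 0, "ay": 0, "az": 0, "grip": 1}

```text
time: 18.1
tool_pos: [0.5658, 0.0638, 0.0744]
tcp_rot: [-2.359, -2.074, 0.007]
wrist_force: [-8.9, -7.5, 11.3]
width: 0.259
grip_force: 100.0
```

Emit:
step_arm:
  series:
    - {"x": 0.005, "y": 0, "z": 0, "ax": 0, "ay": 0, "az": 0, "grip": 1}
    - {"x": 0.01, "y": 0, "z": 0, "ax": 0, "ay": 0, "az": 0, "grip": 1}
    - {"x": 0.014, "y": 0, "z": 0, "ax": 0, "ay": 0, "az": 0, "grip": 1}
    - {"x": 0.014, "y": 0, "z": 0, "ax": 0, "ay": 0, "az": 0, "grip": 1}
    - {"x": 0.014, "y": 0, "z": 0, "ax": 0, "ay": 0, "az": 0, "grip": 1}

```text
time: 18.6
tool_pos: [0.5667, 0.0702, 0.0744]
tcp_rot: [2.359, 2.074, -0.008]
wrist_force: [-9.1, -9.1, 9.3]
width: 0.258
grip_force: 100.1
```

Emit:
step_arm:
  series:
    - {"x": 0.004, "y": 0, "z": 0, "ax": 0, "ay": 0, "az": 0, "grip": 1}
    - {"x": 0.006, "y": 0, "z": 0, "ax": 0, "ay": 0, "az": 0, "grip": 1}
    - {"x": 0.006, "y": 0, "z": 0, "ax": 0, "ay": 0, "az": 0, "grip": 1}
    - {"x": 0.006, "y": 0, "z": 0, "ax": 0, "ay": 0, "az": 0, "grip": 1}

```text
time: 19.0
tool_pos: [0.5668, 0.0714, 0.0744]
tcp_rot: [2.357, 2.074, -0.012]
wrist_force: [-9.8, -15.1, 12.1]
width: 0.265
grip_force: 100.7
```

Emit:
step_arm:
  series:
    - {"x": 0.004, "y": 0, "z": 0, "ax": 0, "ay": 0, "az": 0, "grip": 1}
    - {"x": 0.004, "y": 0, "z": 0, "ax": 0, "ay": 0, "az": 0, "grip": 1}
    - {"x": 0.004, "y": 0, "z": 0, "ax": 0, "ay": 0, "az": 0, "grip": 1}
    - {"x": 0.004, "y": 0, "z": 0, "ax": 0, "ay": 0, "az": 0, "grip": 1}

```text
time: 19.4
tool_pos: [0.5668, 0.0715, 0.0744]
tcp_rot: [2.355, 2.073, -0.016]
wrist_force: [-10.4, -22.2, 13.8]
width: 0.253
grip_force: 101.3
```

The stop is confirmed: force rises with no further motion. Before handing in, I'll check numerically that the tray, jar and mug are unchanged.

Run:
```python
from h import *
from workcell import imaging,bot
d=pickle.load(open("cams.pkl","rb"))
n=imaging.read_camera("scene")["img"].astype(float); o=d["scene"]["img"].astype(float)
for k,(x,y,r) in dict(jar=(226,255,18),mug=(376,347,24),tray=(326,262,38),bench=(420,330,20)).items():
    a=cv2.cvtColor(o[y-r:y+r,x-r:x+r].astype(np.float32),cv2.COLOR_RGB2GRAY);b=cv2.cvtColor(n[y-r:y+r,x-r:x+r].astype(np.float32),cv2.COLOR_RGB2GRAY)
    print(k,np.abs(a-b).mean().round(1),np.round(cv2.phaseCorrelate(a,b),2))
s=bot.read_state(); print(s["time"],s["tool_pos"],s["wrist_force"],s["width"])
```

```text
Traceback (most recent call last):
ValueError: setting an array element with a sequence. The requested array has an inhomogeneous shape after 1 dimensions. The detected shape was (2,) + inhomogeneous part.
```

Run:
```python
from h import *
from workcell import imaging,bot
d=pickle.load(open("cams.pkl","rb"))
g=lambda i:cv2.cvtColor(i,cv2.COLOR_RGB2GRAY).astype(np.float32)
n=g(imaging.read_camera("scene")["img"]); o=g(d["scene"]["img"])
for k,(x,y,r) in dict(jar=(226,255,18),mug=(376,347,24),tray=(326,262,38)).items():
    a,b=(i[y-r:y+r,x-r:x+r] for i in (o,n)); print(k,np.abs(a-b).mean(),cv2.phaseCorrelate(a,b))
s=bot.read_state(); print(s["time"],s["tool_pos"],s["wrist_force"],s["width"])
```

```text
jar 6.662037 ((0.14800734882230415, 0.03360150060275657), 1.0301174996075806)
mug 6.827691 ((0.05693233761580174, -0.034607186453033734), 1.0077122267749574)
tray 27.072021 ((-0.5268738646732416, 0.09383055784167738), 0.4384157785773277)
19.5 [0.56682777 0.07145585 0.07441282] [-10.66900036 -21.43180029  12.74341265] 0.2612982506819656
```

The jar and mug haven't moved. The tray stands within about a pixel of its old place, and the knob is held at the stop.

```bash
python3 -c "
from workcell import bot
print(bot.finish_job())"
```

```text
the job is handed in; nothing more can be done
None
```

I tipped all five lumps into the hopper, stood the empty tray upright where it was and let go of it, and handed in at 19.5 s with the plunger held back against its stop; the jar and mug have not moved.

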